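# Seat a tube stopper with the ratchet lever press

### The job

A sample tube stands in the nest of the small lever press with its stopper not yet pushed in, and the lever is parked up on its ratchet. With the fingertips, press the pawl's round pad so that the pawl snaps free of the teeth, push the lever down by its cross grip until the stopper is fully home, then press the pawl's square pad to snap the pawl back into mesh, and leave the lever down. Only press: nothing is gripped or lifted, the lever is not raised, the tube and its stopper are not touched by hand, and the other things on the bench stay where they are.

Things in the scene. Friction and masses are not known exactly. Their poses are not given: they have to be found in the camera images.
- press: grey bench lever press, fixed to the bench. Base plate 260 x 116 mm, top of the plate 16 mm up; origin on the bench on its centre line, 120 mm behind the base's front edge; z up. Its front is -x: the lever points to -x, the column of two upright cheeks (about 50 mm over both, up to 219 mm high) stands at x +20 to +130 mm. The ratchet wheel and the pawl are on its +y side. The tube's nest, a 40 mm block up to 58 mm high, is at x -30 mm, y 0.
- lever_pivot (a point): axis on which the lever turns, in the column: press x +60, y 0, z 150 mm; the axis lies along the press's y. The pivot is stiff: the lever stays where it is left, with the pawl free too
- lever (a joint): angle of the lever above level, rad; 0 is fully down (level), it is parked at 0.68 to 0.75. With the pawl in mesh the lever comes down only by one tooth's play (0.1 rad at most) and then stops hard; with the pawl free it swings down under 1 to 2 N at the grip, and about 5 to 8 N for the last 0.1 rad while it pushes the stopper in; the seated stopper stops it at 0
- lever_grip (a point): centre of the black cross grip at the lever's end: a bar 26 mm thick and 100 mm long, along the press's y, 200 mm from the pivot; so it moves on an arc of 200 mm radius, from about 275 to 287 mm up at the start to 150 mm up at the end. Its top is 13 mm above this point
- pawl (a joint): angle of the steel pawl, a rocker on top of the column's +y side: 0 is in mesh with the ratchet teeth (as at the start), 0.5 is free. A spring plunger holds it at either end; 3 to 5 N on a pad moves it, and past 0.25 it snaps over by itself and stays
- free_pad (a point): middle of the upper face of the pawl's round pad (24 mm wide), the one nearer the lever's grip; 236 mm up when the pawl is in mesh, pressed straight down it sinks 10 to 13 mm until the pawl is free (at half of that the pawl snaps over)
- mesh_pad (a point): middle of the upper face of the pawl's square pad (24 x 24 mm), 54 mm behind the round one (press +x); 236 mm up when the pawl is free, pressed straight down it sinks 10 to 13 mm until the pawl is in mesh again (at half of that it snaps over)
- sample_tube: clear sample tube, 13 mm wide, 100 mm high without its stopper, loose and upright in the nest of the press under the lever; origin at its bottom, which is 20 mm above the bench
- stopper (a joint): how far the tube's stopper (17 mm wide, 20 mm high) still stands above its seat, m: 0.006 to 0.009 at the start, 0 when fully home; it goes in under about 12 N and stays. The lever's foot, 90 mm from the pivot, pushes it
- specimen_cup_1: clear specimen cup with a yellow screw lid, 62 mm wide, 61 mm high, upright beside the press; origin at the centre of its underside
- tape_roll: small brown roll of tape standing on end, 36 mm wide, 46 mm high; origin at the centre of its underside
- marker_1: capped felt marker lying flat, 12 x 135 x 14 mm, along its own y; origin under its middle
- forceps: steel forceps lying flat, 17 x 130 x 8 mm, along its own y; origin under its middle
- buffer_bottle: white plastic bottle, 60 mm wide, 123 mm high, upright; origin at the centre of its underside
- reagent_box: small printed carton, 46 x 88 x 52 mm; origin at the centre of its underside
Mind the look-alikes: they are no part of the job. What is shaped like the sample_tube but yellow is not meant.

How it is judged:
On the way, in this order (a step that is already met when the one before it is completed fails the run):
1. the pawl is pressed free of the teeth while the lever is still up (value of joint pawl above 0.42 rad and value of joint lever above 0.5 rad), for 0.2 s.
2. the lever has been pushed down and the stopper is home, the pawl still free (value of joint stopper below 0.0015 m and value of joint lever below 0.05 rad and value of joint pawl above 0.42 rad), for 0.2 s.
At the end, for the whole second after the job is handed in: The stopper is home (within 1.5 mm), the lever is down (within 0.05 rad of level), the pawl is back in mesh (within 0.06 rad), and the tube stands upright (within 0.1 rad) and at rest in its nest (within 5 mm of its floor) (value of joint stopper below 0.0015 m and value of joint lever below 0.05 rad and value of joint pawl below 0.06 rad and angle between sample_tube's own z axis and vertical below 0.1 rad and z of sample_tube in the frame of press below 0.025 m and linear speed of sample_tube below 0.02 m/s); the robot touches nothing.
It fails at once if the cup, tape roll, marker, forceps, bottle or carton is lifted or moved by more than 30 mm (distance of any of specimen_cup_1, tape_roll, marker_1, forceps, buffer_bottle, reagent_box from where it was at the start of the episode above 0.03 m).
It fails at once if the tube is lifted in its nest by more than 10 mm (z of sample_tube in the frame of press above 0.03 m).
It fails at once if the fingers press or grip the tube or its stopper (over 1 N) (contact force between the fingers and sample_tube above 1 N).
It fails at once if the lever is raised to its upper stop (over 0.82 rad) (value of joint lever above 0.82 rad).
It fails at once if the lever is forced down over the teeth with the pawl in mesh (value of joint pawl below 0.2 rad and value of joint lever between 0.1 and 0.5 rad).
It also fails if it takes over 54 s, if anything falls off the work surface, if the arm or the gripper's body presses on something with over 40 N, if the wrist force passes 120 N, or if a joint passes its speed limit or range.

### The arm

A 7-joint arm with a two-finger parallel gripper is mounted at the origin on a cart in front of the work surface, level with it; the furniture and walls round the work are solid. World frame = base frame: x ahead of the robot, y to its left, z up, the work surface at z = 0. Lengths are in m, angles in rad, forces in N, time in s.
With the tool pointing down it reaches from about 0.35 to 0.9 m from the base axis. Payload 19.9 kg.
Tool frame: the origin (TCP) lies midway between the tips of the shut fingers; the grasp point (between the pads) lies 19 mm behind it; x points along the fingers, y is the direction in which the jaws open and shut, and the axes are right-handed (so a half turn about x gives the same grasp; the last joint's range is limited). The gripper opens to 94 mm and grips with 3 to 60 N. Pads are 16 mm wide; open, the fingers measure 119 mm over their backs; the gripper's body (75 mm by 177 mm) begins 78 mm behind the grasp point.
Start: joints at [1.282, 0.417, -0.01, 1.614, 0.005, 1.111, -0.053], TCP at [0.153, -0.606, 0.205] pointing down, gripper open.
Joint ranges: [-2.81, 2.81], [-0.39, 2.02], [-1.27, 1.25], [0.06, 2.57], [-1.19, 4.33], [0.19, 2], [-2.82, 2.82]. Speed limits (rad/s): [1.89, 1.89, 2.39, 2.39, 3.01, 3.01, 3.01].

### API

Orientations are given as [roll, pitch, yaw] about the fixed x, y, z axes, in that order (R = Rz(yaw) Ry(pitch) Rx(roll)).
In Python, from bench import read_state, grab_frame, hand_in gives the robot as it stands. The module is installed in compiled form; this text tells all that it offers.
- The arm moves only by the shell command python3 -m jog 'ROWS'. ROWS is text: rows parted by semicolons, each of 7 numbers parted by spaces: the turn, a rotation vector about the tool's x, y, z in rad, then the shift along the tool's x, y, z in mm, then the closure, from 0 (fully open) to 1 (shut). In form: ax ay az x y z hand; .... A call has 1 to 12 rows; each row is the pose to reach, as a shift and turn from the pose commanded when the call began, along the tool's axes at that moment; what a row does not reach only later rows make up. A row lasts 1/10 s, in which the tool goes at most 50 mm and 8.59 degrees, less where a joint would pass 70% of its speed; a pose out of reach is approached as far as the arm can. A call with a gripper value outside its range is refused whole. The fingers move at their own pace and stop on an object; the grip force is fixed at half the most. Time passes only in rows, so rows that repeat a pose let the fingers close. It gives the time, the measured TCP pose, the force and the opening at its end, in the units of the state.
- read_state(): the state, without advancing time (a new reading comes with each control period).
- grab_frame(name): name is "scene" or "top"; returns a dict with "pixels" (400x640x3 uint8, red, green, blue), "fx", "fy", "cx", "cy" (pixels), "rvec" (rotation vector, rad) and "tvec" (3), from world to camera coordinates, as OpenCV has them. Camera axes: x right, y down, z forward; pixel columns grow to the right and rows downward; lengths in m; the calibration is good to about 2 mm. A picture is of the moment at which its call begins. There is no depth.
- hand_in(): hands the job in, once; it reports no verdict.
The state is a dict: "time": time; "joint_pos": joint angles; "joint_vel": joint speeds; "tau": joint torques, N m; "tool_pos": TCP position; "ee_rot": TCP orientation; "ft_force": force on the tool from outside, world axes, zero at the start; "moment": the same for the moment, N m; "width": opening from 0.0 (shut) to 1.0 (fully open).
Only numpy, scipy, OpenCV 4.12 (cv2) and the standard library are available. Lean on these libraries where they do the work, as an engineer would, in place of code of your own. Each camera call takes 0.05 s, during which the arm holds its last target.

## Working session

There is one attempt and no reset: what is moved stays moved. The work goes in short steps, Python scripts to look and compute and a shell command to move; the robot and the scene stay as the last step left them, time stands still between calls to the robot, and variables do not carry over. Pictures are saved under pics/ and viewed, and the job is handed in when it is done.

```bash
mkdir -p pics
python3 - <<'E'
from bench import *
import cv2,numpy as np
s=read_state(); print({k:np.round(v,3).tolist() for k,v in s.items()})
for n in("scene","top"):
    f=grab_frame(n); cv2.imwrite(f"pics/{n}0.png",f["pixels"][:,:,::-1]); np.save(f"pics/{n}0.npy",f,allow_pickle=True)
    R=cv2.Rodrigues(np.array(f["rvec"]))[0]; print(n,f["fx"],f["fy"],f["cx"],f["cy"],(-R.T@f["tvec"]).round(3),R[2].round(3))
E
```

```text
{'time': 0.0, 'joint_pos': [1.282, 0.418, -0.01, 1.614, 0.005, 1.111, -0.053], 'joint_vel': [0.002, -0.0, -0.001, -0.001, -0.001, -0.002, 0.001], 'tau': [0.001, -85.126, 0.639, -42.599, -0.049, 0.019, 0.0], 'tool_pos': [0.153, -0.606, 0.205], 'ee_rot': [-1.471, 1.569, 1.918], 'ft_force': [-0.486, -0.136, -0.667], 'moment': [0.023, -0.036, -0.016], 'width': 0.999}
scene 377.6866698530221 377.6866698530221 326.6645238466914 203.05928979641854 [0.134 0.601 0.603] [ 0.454 -0.741 -0.494]
top 454.38182328735195 454.38182328735195 325.92300241389097 200.27666123174814 [ 0.463 -0.024  1.12 ] [ 0.09  -0.02  -0.996]
```

View pics/scene0.png

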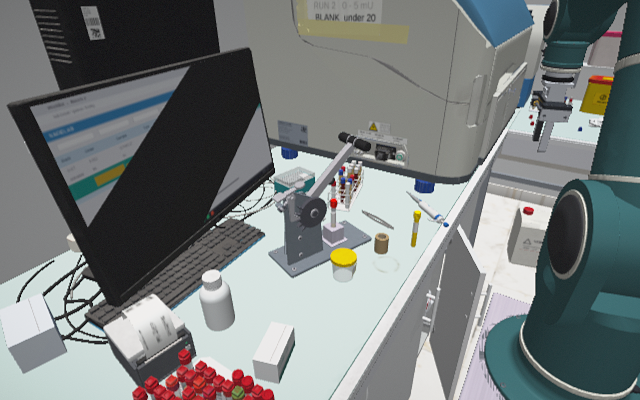

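View pics/top0.png

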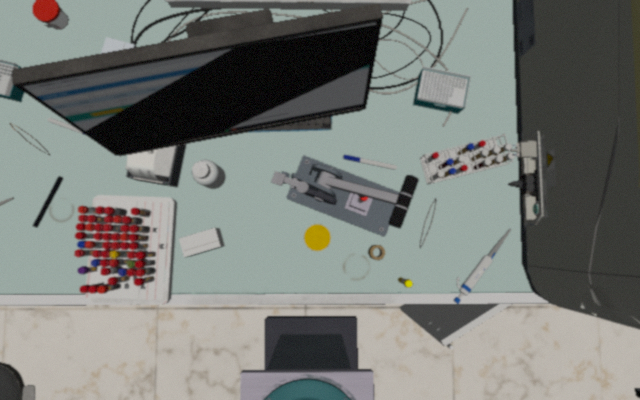

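Run:
```python
import cv2
a=cv2.imread("pics/top0.png")[130:260,255:435]; cv2.imwrite("pics/topc.png",cv2.resize(a,None,fx=4.4,fy=4.4,interpolation=cv2.INTER_CUBIC))
a=cv2.imread("pics/scene0.png")[115:290,250:450]; cv2.imwrite("pics/scenec.png",cv2.resize(a,None,fx=3.4,fy=3.4,interpolation=cv2.INTER_CUBIC))
```

```text
(no output)
```

View pics/topc.png

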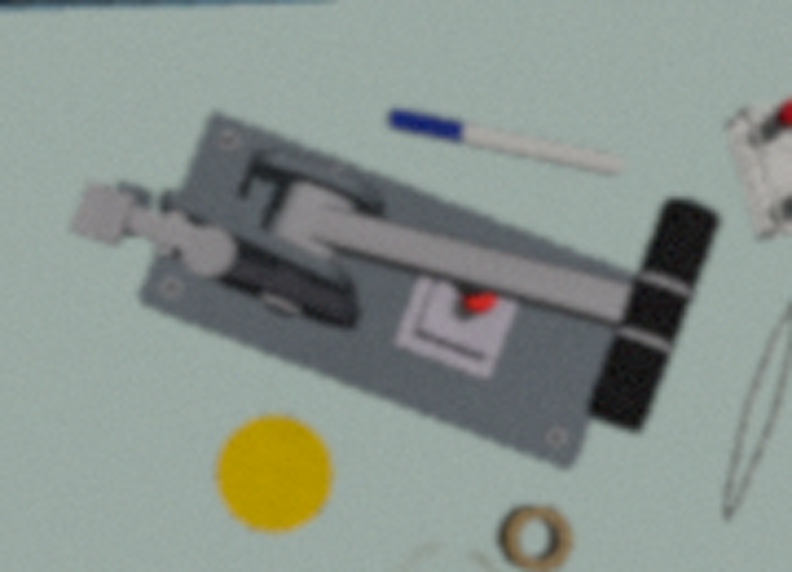

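View pics/scenec.png

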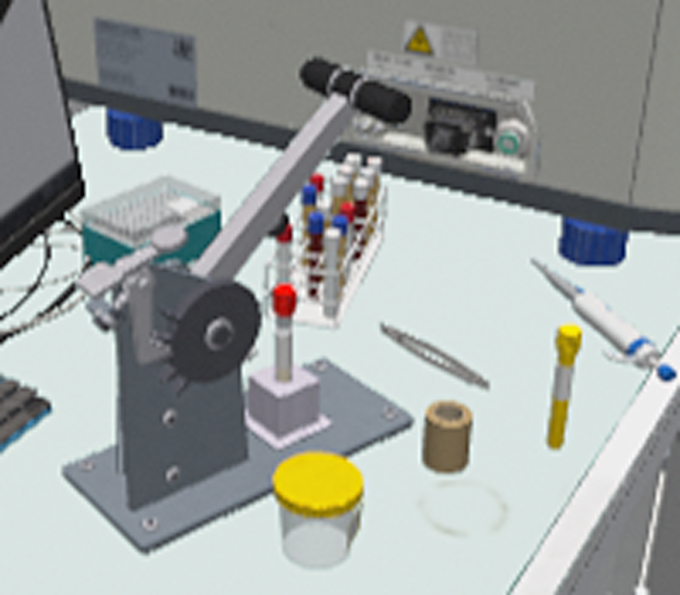

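The top crop shows the press with its grip bar (crop ~656,312), round pad (208,250), square pad (98,212), and base corners. In the scene crop the round pad is at (169,238), the square pad at (103,287), and the grip at (355,90). Look-alikes:
- The yellow tube at scene (416,228) is a decoy.
- The red-stoppered tube in the nest at (333,215) is the real one.
- The rack tubes are not relevant.
- The two pads differ by shape: the round one is nearer the grip.

```bash
cat > h.py <<'E'
import numpy as np,cv2
def ray(f,u,v):
    R=cv2.Rodrigues(np.array(f["rvec"]))[0]; c=-R.T@np.array(f["tvec"])
    d=R.T@np.array([(u-f["cx"])/f["fx"],(v-f["cy"])/f["fy"],1]); return c,d/np.linalg.norm(d)
def plane(f,u,v,z):
    c,d=ray(f,u,v); return c+d*(z-c[2])/d[2]
def tri(f,p,g,q):
    a,b=ray(f,*p),ray(g,*q); t=np.linalg.lstsq(np.c_[a[1],-b[1]],b[0]-a[0],rcond=None)[0]
    x,y=a[0]+t[0]*a[1],b[0]+t[1]*b[1]; return (x+y)/2,np.linalg.norm(x-y)
def proj(f,P):
    return cv2.projectPoints(np.array(P,float).reshape(-1,1,3),np.array(f["rvec"]),np.array(f["tvec"]),np.array([[f["fx"],0,f["cx"]],[0,f["fy"],f["cy"]],[0,0,1]]),None)[0].reshape(-1,2)
E
python3 - <<'E'
import numpy as np
from h import *
np.set_printoptions(precision=4,suppress=True)
T=np.load("pics/top0.npy",allow_pickle=True).item();S=np.load("pics/scene0.npy",allow_pickle=True).item()
t=lambda u,v:(255+u/4.4,130+v/4.4); s=lambda u,v:(250+u/3.4,115+v/3.4)
tl,bl,br=[plane(T,*t(*p),.016) for p in((215,112),(142,300),(570,468))]
print("corners",tl,bl,br,np.linalg.norm(tl-bl),np.linalg.norm(br-bl))
# scene corners front? base near corner (148,550) , left(65,470), right (412,418)
for p in((148,550),(65,470),(412,418)): print("scene",plane(S,*s(*p),.016))
ex=(bl-br)[:2]; ex/=np.linalg.norm(ex); ey=np.array([-ex[1],ex[0]])
e2=(bl-tl)[:2]; e2/=np.linalg.norm(e2)
yaw1=np.arctan2(ex[1],ex[0]); yaw2=np.arctan2(e2[1],e2[0])-np.pi/2; print("yaw",yaw1,yaw2)
o=bl[:2]-ex*.140-ey*.058; o2=br[:2]+ex*.12-ey*.058; o3=tl[:2]-ex*.14+ey*.058; print("origin",o,o2,o3)
print("round",plane(T,*t(208,250),.236),tri(T,t(208,250),S,s(169,238)))
print("square",plane(T,*t(98,212),.236),tri(T,t(98,212),S,s(103,286)))
print("grip",plane(T,*t(656,312),.285),tri(T,t(656,312),S,s(355,90)))
print("grip ends",plane(T,*t(692,208),.285),plane(T,*t(620,416),.285))
E
```

```text
corners [0.6731 0.008  0.016 ] [0.5675 0.0481 0.016 ] [ 0.4745 -0.1885  0.016 ] 0.11295763118032992 0.2541981924289121
scene [0.558  0.0576 0.016 ]
scene [0.6644 0.0164 0.016 ]
scene [ 0.4713 -0.1806  0.016 ]
yaw 1.1961172555276562 1.2080430971080118
origin [ 0.5702 -0.1034] [ 0.5723 -0.098 ] [ 0.5679 -0.1011]
round [0.569  0.0045 0.236 ] (array([0.569 , 0.0043, 0.2309]), np.float64(0.001551198734388447))
square [0.586  0.0535 0.236 ] (array([0.5871, 0.0541, 0.2144]), np.float64(0.0046731755374500245))
grip [ 0.5371 -0.1856  0.285 ] (array([ 0.5372, -0.1876,  0.2761]), np.float64(0.0014491589188616106))
grip ends [ 0.5813 -0.2016  0.285 ] [ 0.4933 -0.1697  0.285 ]
```

Run:
```python
import numpy as np
from h import *
from bench import *
from scipy.spatial.transform import Rotation as Ro
np.set_printoptions(precision=3,suppress=True)
T=np.load("pics/top0.npy",allow_pickle=True).item();S=np.load("pics/scene0.npy",allow_pickle=True).item()
for p in((425,192),(287,158)): print("foot",plane(S,*p,0))
for p in((518,0),(522,150),(527,270),(545,293)): print("an",plane(T,*p,0),plane(T,*p,.3))
for p in((375,107),(360,107),(125,153),(380,15),(15,75)): print("mon",[plane(T,*p,z)[:2] for z in (.1,.3,.45)])
for p in((15,103),(246,50),(272,175),(115,303)): print("monS",plane(S,*p,.1), plane(S,*p,0.4))
R=Ro.from_euler('xyz',read_state()["ee_rot"]).as_matrix(); print(R)
```

```text
foot [ 0.442 -0.544  0.   ]
foot [ 1.023 -0.54   0.   ]
an [ 1.087 -0.547  0.   ] [ 0.92  -0.407  0.3  ]
an [ 0.691 -0.541  0.   ] [ 0.63  -0.403  0.3  ]
an [ 0.392 -0.542  0.   ] [ 0.411 -0.403  0.3  ]
an [ 0.336 -0.584  0.   ] [ 0.37  -0.434  0.3  ]
mon [array([ 0.771, -0.158]), array([ 0.71 , -0.132]), array([ 0.665, -0.112])]
mon [array([ 0.77 , -0.123]), array([ 0.71 , -0.104]), array([ 0.665, -0.089])]
mon [array([0.662, 0.409]), array([0.623, 0.324]), array([0.594, 0.26 ])]
mon [array([ 0.991, -0.172]), array([ 0.888, -0.143]), array([ 0.81 , -0.121])]
mon [array([0.841, 0.664]), array([0.767, 0.529]), array([0.712, 0.428])]
monS [ 2.488 -0.211  0.1  ] [1.085 0.273 0.4  ]
monS [ 2.775 -2.256  0.1  ] [ 1.201 -0.554  0.4  ]
monS [ 0.834 -0.217  0.1  ] [0.417 0.27  0.4  ]
monS [0.736 0.366 0.1  ] [0.377 0.506 0.4  ]
[[-0.     0.244 -0.97 ]
 [ 0.001 -0.97  -0.244]
 [-1.    -0.001  0.   ]]
```

```bash
python3 -m jog '0 0 0 -40 0 0 1; 0 0 0 -80 0 0 1; 0 0 0 -120 -20 -5 1; 0 0 0 -150 -50 -13 1; 0 0 0 -155 -85 -22 1; 0 0 0 -155 -120 -30 1; 0 0 0 -155 -151 -38 1; 0 0 0 -155 -180 -65 1; 0 0 0 -155 -215 -98 1; 0 0 0 -155 -251 -132 1; 0 0 0 -155 -251 -132 1; 0 0 0 -155 -251 -132 1'; python3 -c "
from bench import *;import cv2
for n in('scene','top'): cv2.imwrite(f'pics/{n}1.png',grab_frame(n)['pixels'][:,:,::-1])"
```

```text
time: 1.3
tool_pos: [0.2196, -0.3299, 0.3606]
ee_rot: [1.312, 1.57, -1.581]
ft_force: [-0.7, -0.9, -0.5]
width: 0.022
```

View pics/scene1.png

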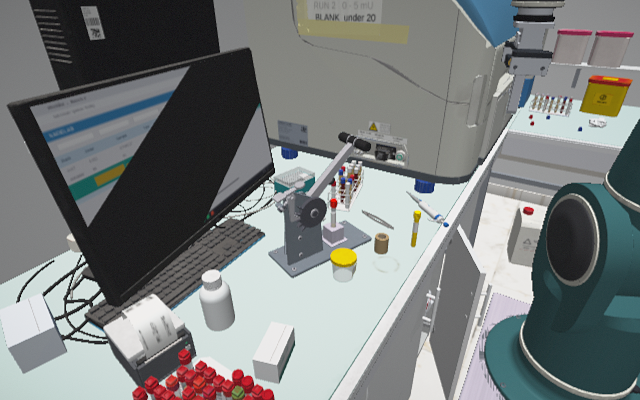

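View pics/top1.png

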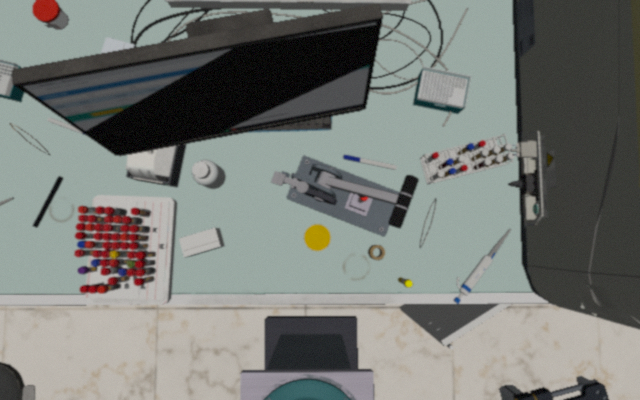

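```bash
python3 -m jog '0 0 0 0 -30 -38 1; 0 0 0 0 -60 -77 1; 0 0 0 0 -90 -115 1; 0 0 0 0 -120 -154 1; 0 0 0 0 -150 -193 1; 0 0 0 0 -179 -231 1; 0 0 0 0 -190 -270 1; 0 0 0 0 -202 -310 1; 0 0 0 0 -214 -350 1; 0 0 0 0 -227 -385 1; 0 0 0 0 -239 -420 1; 0 0 0 0 -239 -420 1'; python3 -m jog '0 0 0 30 0 0 1; 0 0 0 60 0 0 1; 0 0 0 80 0 0 1; 0 0 0 80 0 0 1';python3 - <<'E'
from bench import *;import cv2,numpy as np
from h import *
from scipy.spatial.transform import Rotation as Ro
s=read_state(); print(s["tool_pos"],s["ft_force"],Ro.from_euler('xyz',s["ee_rot"]).as_matrix().round(3))
for n,(a,b,c,d) in (('scene',(60,260,220,420)),('top',(110,250,230,430))):
    f=grab_frame(n); print(n,proj(f,s["tool_pos"]),proj(f,[.569,.0045,.236]))
    cv2.imwrite(f'pics/{n}2.png',cv2.resize(f['pixels'][a:b,c:d,::-1],None,fx=3,fy=3,interpolation=cv2.INTER_CUBIC))
E
```

```text
time: 2.6
tool_pos: [0.5706, 0.0054, 0.3585]
ee_rot: [-1.187, 1.566, 2.203]
ft_force: [-0.2, 0.2, -0.4]
width: 0.003
time: 3.0
tool_pos: [0.5671, 0.0022, 0.2778]
ee_rot: [-0.338, 1.566, 3.049]
ft_force: [-0.4, -0.7, 0.0]
width: 0.005
[0.5671224  0.00224684 0.27775086] [-0.37835254 -0.68085829  0.04872921] [[-0.005  0.242 -0.97 ]
 [ 0.    -0.97  -0.243]
 [-1.    -0.002  0.004]]
scene [[299.79613732 165.09163805]] [[299.19845199 182.92186593]]
top [[302.79025645 185.16518658]] [[302.29800402 186.83018863]]
```

View pics/scene2.png

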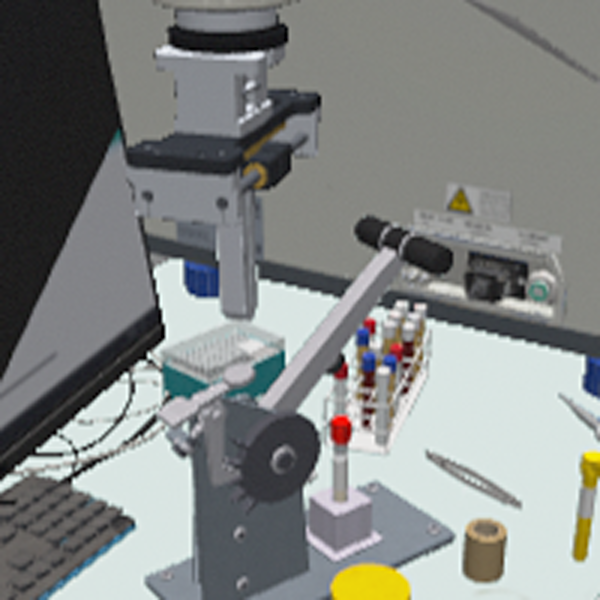

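View pics/top2.png

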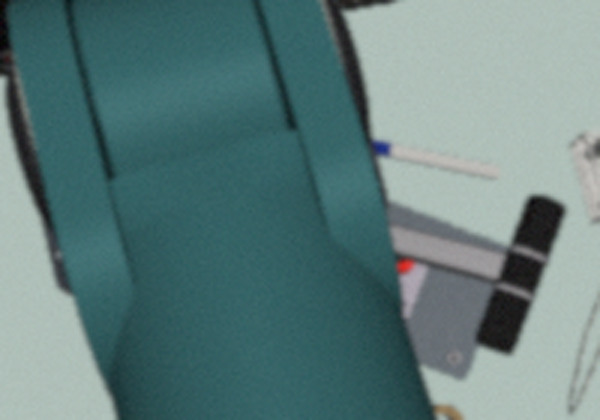

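```bash
python3 -m jog '0 0 0 15 -2 -2.5 1; 0 0 0 30 -2 -2.5 1; 0 0 0 36 -2 -2.5 1; 0 0 0 40 -2 -2.5 1; 0 0 0 43 -2 -2.5 1; 0 0 0 45 -2 -2.5 1;0 0 0 45 -2 -2.5 1'; python3 -m jog '0 0 0 2 0 0 1; 0 0 0 4 0 0 1; 0 0 0 5 0 0 1; 0 0 0 5 0 0 1'
```

```text
time: 3.8
tool_pos: [0.5704, 0.0064, 0.2357]
ee_rot: [2.648, 1.57, -0.247]
ft_force: [-0.3, -0.6, 2.2]
width: 0.004
time: 4.2
tool_pos: [0.5701, 0.0067, 0.2303]
ee_rot: [-1.234, 1.57, 2.154]
ft_force: [-0.2, 0.2, -1.0]
width: 0.005
```

```bash
python3 -m jog '0 0 0 2 0 0 1; 0 0 0 4 0 0 1; 0 0 0 4 0 0 1'; python3 -m jog '0 0 0 -20 0 0 1; 0 0 0 -60 0 0 1; 0 0 0 -100 0 0 1; 0 0 0 -110 0 0 1; 0 0 0 -110 0 0 1';python3 - <<'E'
from bench import *;import cv2,numpy as np
f=grab_frame('scene'); np.save("pics/s3.npy",f)
cv2.imwrite(f'pics/scene3.png',cv2.resize(f['pixels'][115:290,250:450,::-1],None,fx=3.4,fy=3.4,interpolation=cv2.INTER_CUBIC))
E
```

```text
time: 4.5
tool_pos: [0.57, 0.0065, 0.2261]
ee_rot: [-0.59, 1.57, 2.798]
ft_force: [0.1, 0.6, 0.1]
width: 0.005
time: 5.0
tool_pos: [0.5707, 0.0067, 0.3376]
ee_rot: [2.836, 1.569, -0.059]
ft_force: [-1.0, -1.1, 0.0]
width: 0.002
```

View pics/scene3.png

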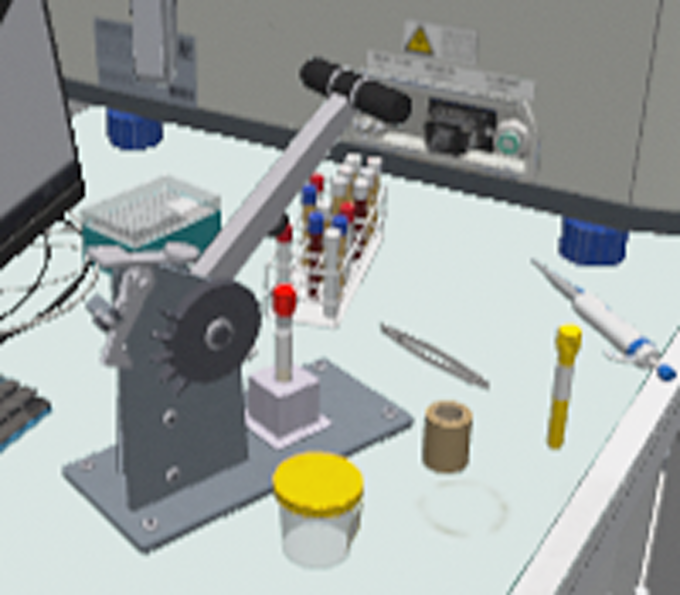

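The pawl has snapped free: the round pad is down at crop (185,253), and the square pad is up at (105,260). Next is the lever.

```bash
python3 -m jog '0 0 0 0 36 16 1; 0 0 0 0 72 32 1; 0 0 0 0 108 48 1; 0 0 0 0 144 64 1; 0 0 0 0 180 80 1; 0 0 0 0 180 80 1;0 0 0 0 180 80 1; 0 0 0 15 180 80 1; 0 0 0 25 180 80 1; 0 0 0 30 180 80 1'
python3 - <<'E'
from bench import *;import cv2,numpy as np
from h import *
s=read_state();print(s["tool_pos"])
for n,(a,b,c,d) in (('scene',(60,260,250,450)),('top',(110,250,280,480))):
    f=grab_frame(n); print(n,proj(f,s["tool_pos"])-[c,a])
    cv2.imwrite(f'pics/{n}4.png',cv2.resize(f['pixels'][a:b,c:d,::-1],None,fx=3,fy=3,interpolation=cv2.INTER_CUBIC))
E
```

```text
time: 6.05
tool_pos: [0.5362, -0.1866, 0.3046]
ee_rot: [-0.7, 1.569, 2.69]
ft_force: [-0.5, 0.2, 0.2]
width: 0.003
[ 0.53617023 -0.18659057  0.3045521 ]
scene [[104.71076654  70.48743807]]
top [[126.7361903   90.45838474]]
```

View pics/scene4.png

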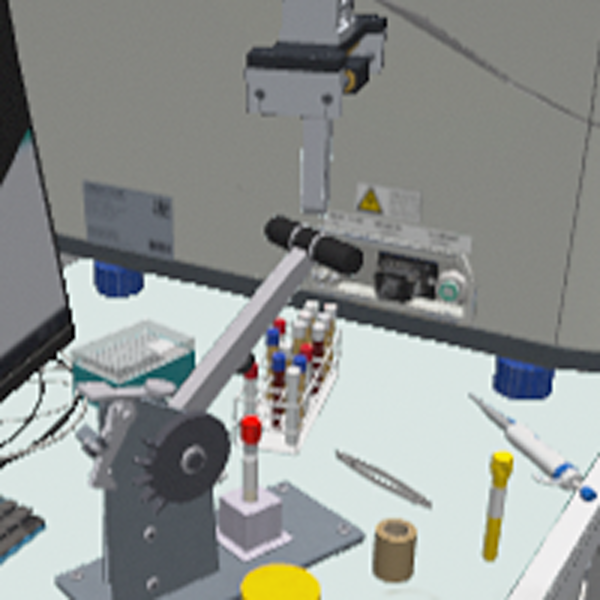

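```bash
python3 -m jog '0 0 0 7 0 0 1; 0 0 0 14 3 2 1; 0 0 0 21 7 5 1; 0 0 0 29 12 8.4 1; 0 0 0 37 16 11.5 1; 0 0 0 46 20.6 14.4 1; 0 0 0 46 20.6 14.4 1'
python3 - <<'E'
from bench import *;import cv2,numpy as np
f=grab_frame('scene')
cv2.imwrite(f'pics/scene5.png',cv2.resize(f['pixels'][60:260,250:450,::-1],None,fx=3,fy=3,interpolation=cv2.INTER_CUBIC))
E
```

```text
time: 6.85
tool_pos: [0.5268, -0.2117, 0.2589]
ee_rot: [-0.768, 1.569, 2.62]
ft_force: [-0.3, 0.0, -0.3]
width: 0.004
```

View pics/scene5.png

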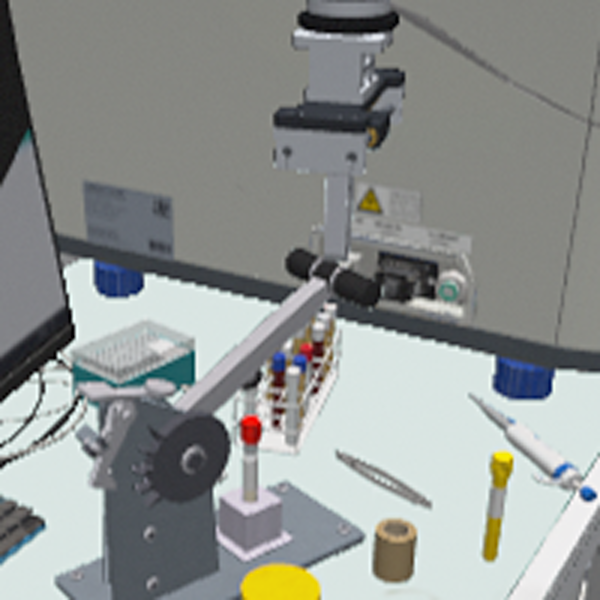

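```bash
python3 -m jog '0 0 0 9 3.5 2.5 1; 0 0 0 18 7 5 1; 0 0 0 27 10 7 1; 0 0 0 37 12.8 8.9 1; 0 0 0 46 15 10.5 1; 0 0 0 56 16.8 11.7 1; 0 0 0 66 18.3 12.7 1; 0 0 0 76 19.3 13.4 1; 0 0 0 76 19.3 13.4 1'; python3 -m jog '0 0 0 5 0.3 0.2 1;0 0 0 9 0.5 0.4 1; 0 0 0 13 0.7 0.5 1; 0 0 0 16 0.7 0.5 1;0 0 0 16 0.7 0.5 1'
```

```text
time: 7.8
tool_pos: [0.5187, -0.2328, 0.1829]
ee_rot: [-0.863, 1.569, 2.525]
ft_force: [0.9, -0.1, 0.5]
width: 0.009
time: 8.3
tool_pos: [0.5192, -0.2342, 0.1685]
ee_rot: [1.766, 1.57, -1.129]
ft_force: [0.4, -0.9, 1.2]
width: 0.005
```

```bash
python3 -m jog '0 0 0 2 0 0 1;0 0 0 4 0 0 1; 0 0 0 4 0 0 1';python3 -m jog '0 0 0 1 0 0 1;0 0 0 2 0 0 1; 0 0 0 2 0 0 1'
python3 - <<'E'
from bench import *;import cv2,numpy as np
f=grab_frame('scene')
cv2.imwrite(f'pics/scene6.png',cv2.resize(f['pixels'][100:270,250:450,::-1],None,fx=3.5,fy=3.5,interpolation=cv2.INTER_CUBIC))
E
```

```text
time: 8.6
tool_pos: [0.5191, -0.2344, 0.1646]
ee_rot: [1.699, 1.57, -1.196]
ft_force: [-1.7, -3.2, 3.2]
width: 0.002
time: 8.9
tool_pos: [0.5192, -0.2344, 0.1628]
ee_rot: [1.728, 1.57, -1.167]
ft_force: [-2.7, -3.9, 5.8]
width: 0.011
```

View pics/scene6.png

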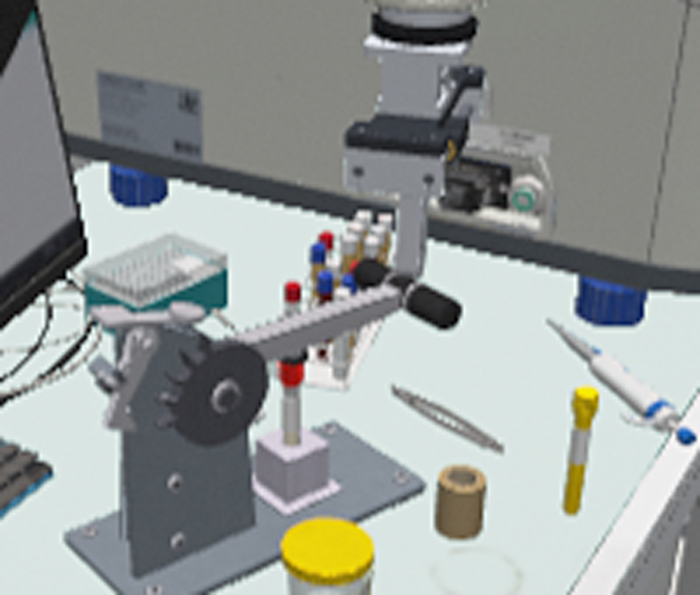

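The lever is near level, but the side force shows the tip sitting on the front slope of the bar. I'll lift off, shift back 10 mm and press again.

```bash
python3 -m jog '0 0 0 -10 0 0 1;0 0 0 -20 0 0 1; 0 0 0 -20 -8 -6 1; 0 0 0 -10 -8 -6 1; 0 0 0 -4 -8 -6 1;0 0 0 -2 -8 -6 1;0 0 0 -2 -8 -6 1';python3 -m jog '0 0 0 1 0 0 1;0 0 0 2 0 0 1; 0 0 0 2 0 0 1'
```

```text
time: 9.65
tool_pos: [0.5226, -0.2245, 0.1637]
ee_rot: [-0.847, 1.569, 2.542]
ft_force: [0.5, -0.4, 1.4]
width: 0.005
time: 9.95
tool_pos: [0.523, -0.2248, 0.1627]
ee_rot: [2.092, 1.57, -0.803]
ft_force: [-1.1, 0.3, 5.6]
width: 0.005
```

```bash
python3 -m jog '0 0 0 1 0 0 1;0 0 0 1 0 0 1';python3 -m jog '0 0 0 1 0 0 1;0 0 0 1 0 0 1'; python3 -m jog '0 0 0 1 0 0 1;0 0 0 1 0 0 1'
```

```text
time: 10.15
tool_pos: [0.5231, -0.2248, 0.1621]
ee_rot: [2.028, 1.57, -0.867]
ft_force: [-3.1, 1.2, 10.2]
width: 0.006
time: 10.35
tool_pos: [0.5232, -0.2249, 0.1615]
ee_rot: [1.965, 1.57, -0.929]
ft_force: [-5.2, 1.2, 15.3]
width: 0.003
time: 10.55
tool_pos: [0.5233, -0.2249, 0.1609]
ee_rot: [1.937, 1.569, -0.958]
ft_force: [-8.0, 1.3, 22.5]
width: 0.007
```

```bash
python3 -m jog '0 0 0 -10 0 0 1; 0 0 0 -45 0 0 1; 0 0 0 -90 0 0 1; 0 0 0 -135 0 0 1; 0 0 0 -180 0 0 1;0 0 0 -198 0 0 1;0 0 0 -198 0 0 1'
python3 - <<'E'
from bench import *;import cv2,numpy as np
from h import *
s=read_state();print(s["tool_pos"])
f=grab_frame('scene'); print(plane(f,250+105/3.4,115+258/3.4,.236))
cv2.imwrite(f'pics/scene7.png',cv2.resize(f['pixels'][130:270,250:410,::-1],None,fx=4.2,fy=4.2,interpolation=cv2.INTER_CUBIC))
f=grab_frame('top'); print(proj(f,[[.588,.055,.236],[.5695,.0055,.226]]))
cv2.imwrite(f'pics/top7.png',cv2.resize(f['pixels'][130:260,255:435,::-1],None,fx=4.4,fy=4.4,interpolation=cv2.INTER_CUBIC))
E
```

```text
time: 11.25
tool_pos: [0.5238, -0.2248, 0.3604]
ee_rot: [2.397, 1.566, -0.498]
ft_force: [0.3, -0.4, -1.0]
width: 0.006
[ 0.52382168 -0.22479301  0.36038019]
[0.58032137 0.05483818 0.236     ]
[[276.53229661 177.16786989]
 [301.95422332 187.18057731]]
```

View pics/scene7.png

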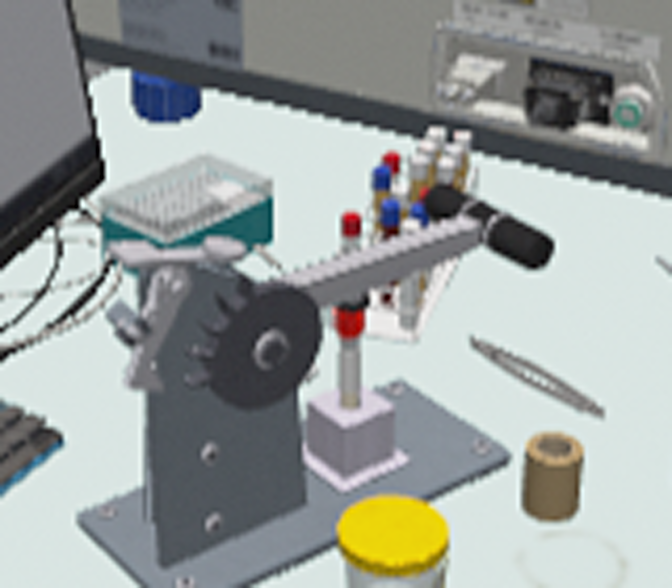

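View pics/top7.png

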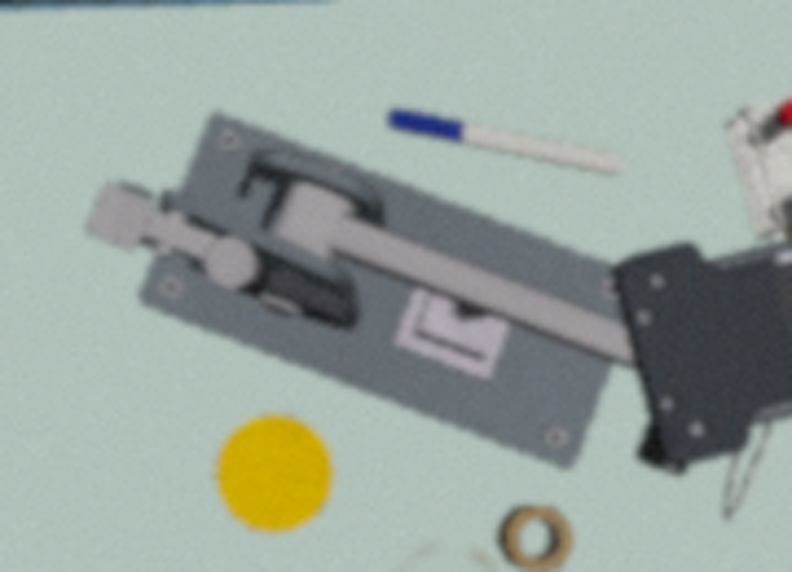

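Run:
```python
from bench import *
from h import *
f=grab_frame('top');g=grab_frame('scene')
p=(255+118/4.4,130+216/4.4); q=(250+145/4.2,130+252/4.2)
print(plane(f,*p,.236),tri(f,p,g,q))
# grip crest centre: predicted pixel for theta 0 and .05, .1
import numpy as np
for th in(0,.05,.1):
    ex=np.array([.355,.935]);c=np.array([.5913,-.0449])-.2*np.cos(th)*ex
    for sgn in(-.05,.05):
        e=c+sgn*np.array([-.935,.355]); print(th,(proj(g,[*e,.150+.2*np.sin(th)])[0]-[250,130])*4.2)
```

```text
[0.58421662 0.04463425 0.236     ] (array([0.58262705, 0.04351909, 0.2327086 ]), np.float64(0.004857267970790445))
0 [434.6967746  192.49768314]
0 [541.49369792 247.40140067]
0.05 [434.91818487 178.87810186]
0.05 [542.28471056 233.10780316]
0.1 [434.56767385 165.35554679]
0.1 [542.49738187 218.92502241]
```

The observed grip ends match the predicted pixels for level, and the tube is upright. The square pad's measured position is now (0.584, 0.045).

```bash
python3 -m jog '0 0 0 0 -35 -18 1; 0 0 0 0 -70 -35 1; 0 0 0 0 -105 -53 1; 0 0 0 0 -140 -70 1; 0 0 0 0 -175 -88 1; 0 0 0 0 -210 -106 1; 0 0 0 0 -247 -124 1; 0 0 0 0 -247 -124 1; 0 0 0 40 -247 -124 1; 0 0 0 80 -247 -124 1; 0 0 0 100 -247 -124 1; 0 0 0 100 -247 -124 1'
python3 - <<'E'
from bench import *;import cv2,numpy as np
f=grab_frame('scene');print(read_state()["tool_pos"])
cv2.imwrite(f'pics/scene8.png',cv2.resize(f['pixels'][130:270,250:410,::-1],None,fx=4.2,fy=4.2,interpolation=cv2.INTER_CUBIC))
E
```

```text
time: 12.65
tool_pos: [0.5812, 0.0445, 0.2541]
ee_rot: [-0.266, 1.565, 3.123]
ft_force: [-0.6, -0.2, -0.1]
width: 0.006
[0.58214618 0.04493709 0.25632402]
```

View pics/scene8.png

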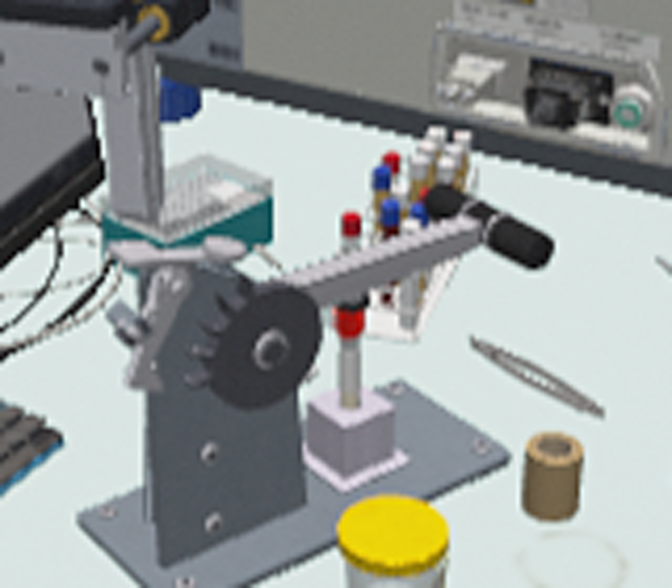

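The tip (crop 138,225) is just above the square pad (142,253).

```bash
python3 -m jog '0 0 0 8 0 0 1; 0 0 0 15 0 0 1; 0 0 0 20 0 0 1; 0 0 0 23 0 0 1;0 0 0 25 0 0 1;0 0 0 25 0 0 1'; python3 -m jog '0 0 0 2 0 0 1; 0 0 0 4 0 0 1; 0 0 0 4 0 0 1';python3 -m jog '0 0 0 2 0 0 1; 0 0 0 4 0 0 1; 0 0 0 4 0 0 1'
```

```text
time: 13.3
tool_pos: [0.583, 0.0454, 0.2326]
ee_rot: [-2.761, 1.57, 0.628]
ft_force: [0.8, 0.8, 1.3]
width: 0.004
time: 13.6
tool_pos: [0.5826, 0.045, 0.2281]
ee_rot: [-0.047, 1.57, -2.942]
ft_force: [-0.3, 0.2, -0.8]
width: 0.004
time: 13.9
tool_pos: [0.5829, 0.045, 0.2251]
ee_rot: [1.916, 1.57, -0.979]
ft_force: [-4.8, -2.5, 14.6]
width: 0.004
```

```bash
python3 -m jog '0 0 0 -10 0 0 1; 0 0 0 -45 0 0 1; 0 0 0 -90 0 0 1; 0 0 0 -130 0 0 1; 0 0 0 -130 0 0 1;0 0 0 -130 0 60 1;0 0 0 -130 0 100 1;0 0 0 -130 0 140 1;0 0 0 -130 0 180 1;0 0 0 -130 0 220 1;0 0 0 -130 0 220 1;0 0 0 -130 0 220 1'
python3 - <<'E'
from bench import *;import cv2,numpy as np
s=read_state();print(s["tool_pos"],s["ft_force"])
f=grab_frame('scene')
cv2.imwrite(f'pics/scene9.png',cv2.resize(f['pixels'][130:270,250:410,::-1],None,fx=4.2,fy=4.2,interpolation=cv2.INTER_CUBIC))
f=grab_frame('top')
cv2.imwrite(f'pics/top9.png',f['pixels'][:,:,::-1])
E
```

```text
time: 15.1
tool_pos: [0.3693, -0.0088, 0.3548]
ee_rot: [1.882, 1.569, -1.014]
ft_force: [0.8, 0.5, 0.2]
width: 0.005
[ 0.36929818 -0.0088241   0.35478335] [0.78369313 0.49853304 0.23480484]
```

View pics/scene9.png

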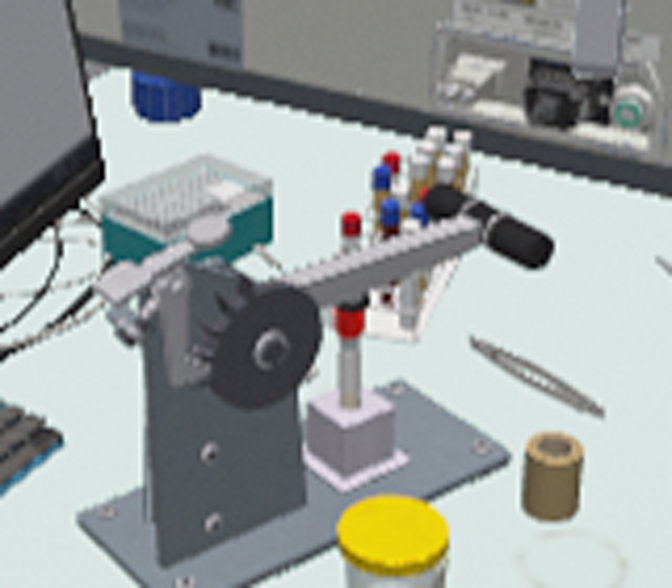

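View pics/top9.png

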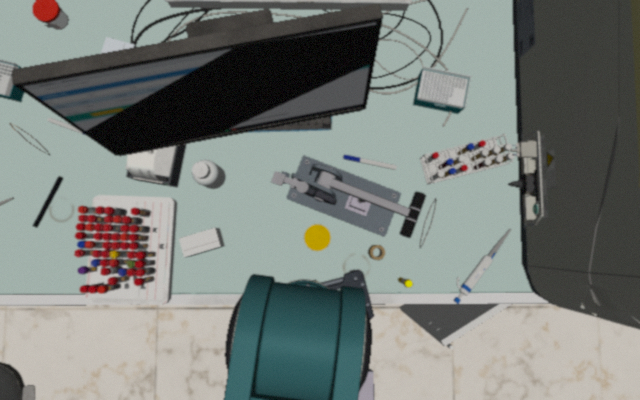

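The round pad is back up at (210,232), the square pad is down at (125,283), the lever is level, the tube is upright and the other objects haven't moved.

```bash
python3 -c "
from bench import *
print(hand_in())"
```

```text
the job is handed in; nothing more can be done
None
```

The job is done and handed in at about 15 s of robot time; the hand-in gives no verdict. I pressed the round pad until the pawl snapped free and followed the grip's arc down to the hard stop. I then pressed the square pad until the pawl snapped back and moved the arm clear.

**Last checks:**
- **Pawl:** in mesh. The round pad is up and the square pad down, as at the start.
- **Lever:** level. The grip ends were within about 8 px (enlarged crop) of the pixels predicted for 0 rad, on the side of lower rather than higher.
- **Stopper:** I infer it is home from the hard stop. The force rose steeply to 22 N at the grip, against the 5–8 N needed. I did not measure its height directly.
- **Tube and bench:** the tube stands upright in the nest. By eye, the other objects are where they were at the start. The arm touches nothing.

**What disagreed:**
- **First press on the grip:** it ended on the bar's front slope, with about 4.7 N of side force. I lifted off, shifted back 10 mm and pressed again.
- **Square pad:** with the pawl free it was about 10 mm from where I had extrapolated it, so I measured it again before pressing.

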